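Clear the drying pegs and invert the tumblers onto them

TASK

First take the steel strainer basket and the red stopper off the drying rack's pegs and set both down in the orange tray. Then put every blue tumbler lying on the counter upside down on the rack, one to a peg, its rim fully down on the deck. Leave the teacup and the jug where they stand.

Things in the scene. Friction and masses are not known exactly. Their poses are not given: they have to be found in the camera images.
- rack: Grey drying rack, fixed: a flat drip deck 90 mm (x) by 440 mm (y), its top 25 mm above the counter, carrying four upright round pegs in a row along its y axis, 110 mm apart. Origin: on the counter under the centre of the deck.
- tray: Orange open tray, fixed: 220 mm (x) by 180 mm (y) outside, 26 mm high, walls and floor 5 mm thick. Origin: on the counter under its centre, z up.
- strainer: Stainless tea-strainer basket, upside down over one of the pegs at the start: a stiff cup 72 mm high, 53 mm across at its closed end (on top), 58 mm near the rim, with a flat 71 mm rim flange resting on the deck; it clears the peg by 14 mm all round. 90 g. Origin: centre of the rim plane (its underside as it stands), z up towards the closed end.
- stopper: Red silicone stopper (rigid): a thick ring 60 mm across and 36 mm high with a 28 mm through hole, slipped over another of the pegs at the start and resting on the deck. 60 g. Origin: centre of its underside, z up.
- teacup: White teacup without handle, 74 mm across, 60 mm high, standing to the right of the tumblers. Bystander. Origin: centre of its underside.
- jug: Clear square jug with a white latch lid, 100 mm square, 192 mm high, on the right. Bystander. Origin: centre of its underside.
- peg1 (a point): Tip of peg 1 of the rack (peg 1 at the rack's -y end): a white round peg 18 mm thick standing 65 mm above the deck; this point is its tip's centre, 90 mm above the counter.
- peg2 (a point): Tip of peg 2 of the rack (peg 1 at the rack's -y end): a white round peg 18 mm thick standing 65 mm above the deck; this point is its tip's centre, 90 mm above the counter.
- peg3 (a point): Tip of peg 3 of the rack (peg 1 at the rack's -y end): a white round peg 18 mm thick standing 65 mm above the deck; this point is its tip's centre, 90 mm above the counter.
- peg4 (a point): Tip of peg 4 of the rack (peg 1 at the rack's -y end): a white round peg 18 mm thick standing 65 mm above the deck; this point is its tip's centre, 90 mm above the counter.
- tumbler1: Blue square tumbler (may be absent), 115 mm long, 58 mm square outside, 50 mm square and 109 mm deep inside, 120 to 220 g. At the start it lies on a flat side, mouth towards the robot (within 20 degrees of -x). Origin: centre of the side it lies on, half way along; x axis along the tumbler towards the open mouth, z up as it lies, its centre line 29 mm up that z.
- tumbler1_mouth (a point): Centre of the open mouth of tumbler1 (57.5 mm along x and 29 mm along z from its origin), in the plane of the rim.
- tumbler2: Blue square tumbler (may be absent), 115 mm long, 58 mm square outside, 50 mm square and 109 mm deep inside, 120 to 220 g. At the start it lies on a flat side, mouth towards the robot (within 20 degrees of -x). Origin: centre of the side it lies on, half way along; x axis along the tumbler towards the open mouth, z up as it lies, its centre line 29 mm up that z.
- tumbler2_mouth (a point): Centre of the open mouth of tumbler2 (57.5 mm along x and 29 mm along z from its origin), in the plane of the rim.
- tumbler3: Blue square tumbler (may be absent), 115 mm long, 58 mm square outside, 50 mm square and 109 mm deep inside, 120 to 220 g. At the start it lies on a flat side, mouth towards the robot (within 20 degrees of -x). Origin: centre of the side it lies on, half way along; x axis along the tumbler towards the open mouth, z up as it lies, its centre line 29 mm up that z.
- tumbler3_mouth (a point): Centre of the open mouth of tumbler3 (57.5 mm along x and 29 mm along z from its origin), in the plane of the rim.
- tumbler4: Blue square tumbler (may be absent), 115 mm long, 58 mm square outside, 50 mm square and 109 mm deep inside, 120 to 220 g. At the start it lies on a flat side, mouth towards the robot (within 20 degrees of -x). Origin: centre of the side it lies on, half way along; x axis along the tumbler towards the open mouth, z up as it lies, its centre line 29 mm up that z.
- tumbler4_mouth (a point): Centre of the open mouth of tumbler4 (57.5 mm along x and 29 mm along z from its origin), in the plane of the rim.
Things that resemble listed ones, but are neither listed nor needed, are in the scene too. Leave any yellow look-alike of the tumbler3 alone.

How it is judged:
On the way:
1. the strainer basket and the red stopper both lie in the orange tray (x of strainer in the frame of tray between -0.1 and 0.1 m and y of strainer in the frame of tray between -0.08 and 0.08 m and height (world z) of strainer below 0.09 m and linear speed of each of strainer, stopper below 0.03 m/s and x of stopper in the frame of tray between -0.1 and 0.1 m and y of stopper in the frame of tray between -0.08 and 0.08 m and height (world z) of stopper below 0.06 m), for 0.2 s.
At the end, for the whole second after the job is handed in: The strainer basket and the stopper rest in the tray (origins within 100 mm by 80 mm of its centre along its x and y); every tumbler present is upside down on a peg: axis within 8 degrees of vertical, mouth centre within 22 mm of the peg's axis, rim within 6 mm of the deck; all at rest (all of step 1 and angle between each of tumbler1, tumbler2, tumbler3, tumbler4's own x axis and vertical above 3 rad and height (world z) of each of tumbler1_mouth, tumbler2_mouth, tumbler3_mouth, tumbler4_mouth below 0.031 m and linear speed of each of tumbler1, tumbler2, tumbler3, tumbler4 below 0.03 m/s and (horizontal distance between tumbler1_mouth and peg1 below 0.022 m or horizontal distance between tumbler1_mouth and peg2 below 0.022 m or horizontal distance between tumbler1_mouth and peg3 below 0.022 m or horizontal distance between tumbler1_mouth and peg4 below 0.022 m) and (horizontal distance between tumbler2_mouth and peg1 below 0.022 m or horizontal distance between tumbler2_mouth and peg2 below 0.022 m or horizontal distance between tumbler2_mouth and peg3 below 0.022 m or horizontal distance between tumbler2_mouth and peg4 below 0.022 m) and (horizontal distance between tumbler3_mouth and peg1 below 0.022 m or horizontal distance between tumbler3_mouth and peg2 below 0.022 m or horizontal distance between tumbler3_mouth and peg3 below 0.022 m or horizontal distance between tumbler3_mouth and peg4 below 0.022 m) and (horizontal distance between tumbler4_mouth and peg1 below 0.022 m or horizontal distance between tumbler4_mouth and peg2 below 0.022 m or horizontal distance between tumbler4_mouth and peg3 below 0.022 m or horizontal distance between tumbler4_mouth and peg4 below 0.022 m)); the robot touches nothing.
It fails at once if the white teacup is shifted by more than 40 mm or tipped (distance of teacup from where it was at the start of the episode above 0.04 m or angle between teacup's own z axis and vertical above 0.5 rad).
It fails at once if the clear jug is shifted by more than 40 mm or tipped (distance of jug from where it was at the start of the episode above 0.04 m or angle between jug's own z axis and vertical above 0.5 rad).
Of tumbler1, tumbler2, tumbler3, tumbler4 only 2 to 4 are there at a start; the rules pass over those that are not, and their reading is None.
At some moment in a run one of tumbler1, tumbler2, tumbler3, tumbler4, strainer may be knocked a few centimetres aside while the robot is not near it.
It also fails if it takes over 210 s, if anything falls off the work surface, if the arm or the gripper's body presses on something with over 40 N, if the wrist force passes 120 N, or if a joint passes its speed limit or range.

ROBOT

A 6-joint arm with a two-finger parallel gripper is mounted at the origin on the work surface. World frame = base frame: x ahead of the robot, y to its left, z up, the work surface at z = 0. Lengths are in m, angles in rad, forces in N, time in s.
With the tool pointing down it reaches from about 0.3 to 0.775 m from the base axis. Payload 14.6 kg.
Tool frame: the origin (TCP) lies midway between the tips of the shut fingers; the grasp point (between the pads) lies 19 mm behind it (ctrl.grip_depth is the z of the grasp point in the tool frame, in m); z points along the fingers, y is the line along which they close (so a half turn about z gives the same grasp; the last joint's range is limited). The gripper opens to 94 mm and grips with 3 to 60 N. Pads are 16 mm wide; open, the fingers measure 119 mm over their backs; the gripper's body (75 mm by 177 mm) begins 78 mm behind the grasp point.
Start: joints at [-1.3, 0.3, 1.521, -0, 1.321, -0.067], TCP at [0.182, -0.519, 0.205] pointing down, gripper open.
Joint ranges: [-3.03, 3.03], [-0.79, 2.21], [0.23, 2.52], [-1.04, 4.18], [0, 3.07], [-2.55, 2.55]. Speed limits (rad/s): [2.22, 2.22, 2.57, 3.14, 3.14, 3.14].

INTERFACE

Orientations are given as [roll, pitch, yaw] about the fixed x, y, z axes, in that order (R = Rz(yaw) Ry(pitch) Rx(roll)).
In Python, from station import ctrl gives the robot as it stands. The module is installed in compiled form; this text tells all that it offers.
- The arm moves only by the tool carry_out, never from a script. Its argument "commands" is a list of rows, each a list of 3 entries, a list of its own where there are three numbers: the closure, from 0 (fully open) to 1 (shut), then the shift along the tool's x, y, z in mm, then the turn, a rotation vector about the tool's x, y, z in rad. In form: [[gripper, [tx, ty, tz], [wx, wy, wz]], ...]. A call has 1 to 10 rows; each row shifts and turns the commanded pose from where the row before left it, along the tool's axes as they then stand; what a row does not reach is not made up. A row lasts 1/8 s, in which the tool goes at most 62.5 mm and 10.7 degrees, less where a joint would pass 70% of its speed; a pose out of reach is approached as far as the arm can. A call with a gripper value outside its range is refused whole. The fingers move at their own pace and stop on an object; "squeeze" is the grip in N (left out, the last holds). Time passes only in rows, so rows that do not move let the fingers close. It gives the time, the measured TCP pose, the force, the opening and the grip force at its end, in the units of the state.
- ctrl.get_obs(): the state, without advancing time (a new reading comes with each control period).
- ctrl.camera(name): name is "side" or "top" or "wrist"; returns a dict with "img" (420x560x3 uint8, blue, green, red), "camera_matrix" (3x3 intrinsics, pixels), "rvec" (rotation vector, rad) and "tvec" (3), from world to camera coordinates, as OpenCV has them. Camera axes: x right, y down, z forward; pixel columns grow to the right and rows downward; lengths in m; the calibration is good to about 2 mm. A picture is of the moment at which its call begins. There is no depth.
- ctrl.hand_in(): hands the job in; it is judged then, once.
Trained networks look in the newest picture that a camera, given by its name, has taken for a name from the list of things; names that differ only in an ending like _2 or _b are one class to them, and where a whole thing is asked for, a point or a joint stands for the part that bears it (a point fixed in the world has none). Each returns a list of dicts, best first, with "score" (0 to 1); they miss things now and then, are a little off and sometimes report something else, mostly with a low value. They report only what shows in the picture. A call takes as long as a camera call. They do not tell look-alikes from the thing itself.
- ctrl.outline_of(thing, camera): "region" (420x560 bool, what is visible of it).
- ctrl.place_of(thing, camera): "at" ([x, y, z] in m, in world coordinates, good to about 4 mm: a listed point, or the origin of a listed thing).
The state is a dict: "time_s": time; "qpos": joint angles; "joint_vel": joint speeds; "tau": joint torques, N m; "ee_pos": TCP position; "eef_rot": TCP orientation; "force": force on the tool from outside, world axes, zero at the start; "moment": the same for the moment, N m; "grip_width": finger opening in m; "grip_force": force on a finger pad.
Only numpy, scipy, OpenCV 4.12 (cv2) and the standard library are available. Lean on these libraries where they do the work, as an engineer would, in place of code of your own. Each camera call takes 0.05 s, during which the arm holds its last target. There are 200 camera calls.

## Working session

There is one attempt and no reset: what is moved stays moved. The work goes in short steps, Python scripts to look and compute and a tool call to move; the robot and the scene stay as the last step left them, time stands still between calls to the robot, and variables do not carry over. Pictures are saved under pics/ and viewed, at most 14 in all, crops included, and the job is handed in when it is done.

Besides the shell and the picture viewer there is one more tool, called after "Request:" by a JSON object that holds its "op" and its "data". carry_out: Moves the arm, as the interface text tells. Its arguments: {"type":"object","properties":{"commands":{"type":"array","items":{"type":"array"}},"squeeze":{"type":"number"}},"required":["commands"]}

```bash
mkdir -p pics; cat > h.py <<'E'
from station import ctrl
import cv2, numpy as np
def snap(c,fn=None):
    d=ctrl.camera(c)
    if fn: cv2.imwrite('pics/'+fn,d['img'])
    return d
def proj(d,P): return cv2.projectPoints(np.array(P,float).reshape(-1,3),d['rvec'],d['tvec'],d['camera_matrix'],None)[0].reshape(-1,2)
def unproj(d,uv,z):
    R=cv2.Rodrigues(np.array(d['rvec']))[0];C=-R.T@np.array(d['tvec']).ravel()
    r=R.T@np.linalg.inv(d['camera_matrix'])@np.array([uv[0],uv[1],1.]);return C+r*(z-C[2])/r[2]
E
python3 - <<'E'
from h import *
for c in('top','side'):
    d=snap(c,c+'1.png')
    for t in ['rack','tray','strainer','stopper','teacup','jug','peg1','peg4','tumbler1','tumbler1_mouth']:
        print(c,t,[(np.round(r['at'],3).tolist(),round(r['score'],2)) for r in ctrl.place_of(t,c)])
o=ctrl.get_obs();print(o['ee_pos'],o['eef_rot'],ctrl.grip_depth)
E
```

```text
top rack [([0.451, -0.044, 0.0], 0.58)]
top tray [([0.484, 0.42, -0.0], 0.86)]
top strainer [([0.445, -0.214, 0.025], 0.56)]
top stopper [([0.45, 0.006, 0.024], 0.62)]
top teacup [([0.62, -0.388, 0.0], 0.85)]
top jug [([0.512, -0.549, -0.002], 0.97)]
top peg1 [([0.443, -0.212, 0.09], 0.96), ([0.456, 0.118, 0.094], 0.95), ([0.45, 0.01, 0.093], 0.91), ([0.442, -0.098, 0.09], 0.57)]
top peg4 [([0.443, -0.212, 0.09], 0.96), ([0.456, 0.118, 0.094], 0.95), ([0.45, 0.01, 0.093], 0.91), ([0.442, -0.098, 0.09], 0.57)]
top tumbler1 [([0.264, 0.478, -0.0], 0.94), ([0.634, 0.066, -0.001], 0.83), ([0.617, -0.229, 0.001], 0.74)]
top tumbler1_mouth [([0.562, -0.248, 0.027], 0.89), ([0.616, -0.231, -0.001], 0.36)]
side rack [([0.449, -0.046, 0.003], 0.96)]
side tray [([0.483, 0.422, -0.001], 0.77)]
side strainer [([0.448, -0.214, 0.024], 0.82)]
side stopper [([0.448, 0.008, 0.024], 0.53)]
side teacup [([0.617, -0.394, -0.0], 0.59), ([0.452, 0.008, 0.088], 0.25)]
side jug [([0.519, -0.546, -0.001], 0.94)]
side peg1 [([0.456, 0.12, 0.087], 0.94), ([0.443, -0.1, 0.092], 0.8), ([0.448, 0.006, 0.087], 0.75), ([0.518, -0.551, -0.001], 0.74), ([0.445, -0.213, 0.09], 0.59)]
side peg4 [([0.456, 0.12, 0.087], 0.94), ([0.443, -0.1, 0.092], 0.8), ([0.448, 0.006, 0.087], 0.75), ([0.518, -0.551, -0.001], 0.74), ([0.445, -0.213, 0.09], 0.59)]
side tumbler1 [([0.614, -0.228, 0.001], 0.82), ([0.264, 0.483, -0.002], 0.69), ([0.596, 0.205, -0.002], 0.61), ([0.637, 0.06, 0.002], 0.56), ([0.544, 0.19, 0.025], 0.48), ([0.444, -0.099, 0.091], 0.38)]
side tumbler1_mouth [([0.563, -0.246, 0.03], 0.85), ([0.448, 0.009, 0.025], 0.49)]
[ 0.18228975 -0.51888457  0.20543564] [-3.14153454e+00  2.02925837e-05  3.37853548e-01] -0.0188
```

View pics/top1.png

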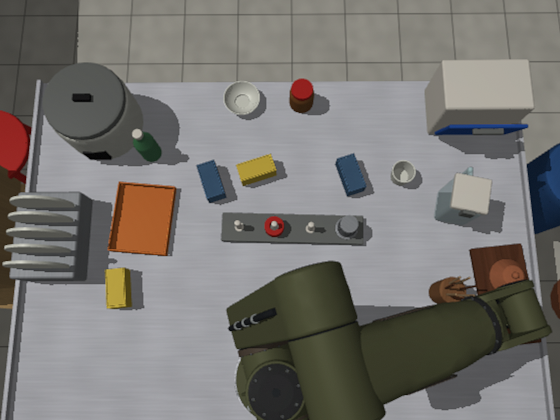

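View pics/side1.png

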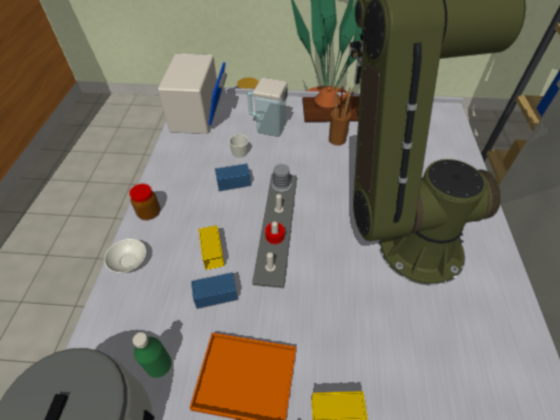

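Request:
{"op": "carry_out", "data": {"commands": [[0,[0,0,0],[0,0,0.18]],[0,[0,0,0],[0,0,0.18]],[0,[38,-43.5,0],[0,0,0]],[0,[38,-43.5,0],[0,0,0]],[0,[38,-43.5,0],[0,0,0]],[0,[38,-43.5,0],[0,0,0]],[0,[38,-43.5,0],[0,0,0]],[0,[38,-43.5,0],[0,0,0]],[0,[38,-43.5,0],[0,0,0]],[0,[0,0,0],[0,0,0]]], "squeeze": 20}}

```text
time_s: 2.35
ee_pos: [0.4567, -0.2178, 0.2053]
eef_rot: [-3.141, -0.0, -0.018]
force: [0.2, 0.6, -0.7]
grip_width: 0.094
grip_force: 0.0
```

```bash
python3 - <<'E'
from h import *
for c in('wrist','top'):
    d=snap(c,c+'2.png')
    for t in ['strainer','stopper','peg1','tumbler1','tumbler1_mouth']:
        print(c,t,[(np.round(r['at'],3).tolist(),round(r['score'],2)) for r in ctrl.place_of(t,c)])
o=ctrl.get_obs();print(o['ee_pos'],o['eef_rot'],o['qpos'],o['time_s'])
E
```

```text
wrist strainer [([0.444, -0.213, 0.026], 0.86)]
wrist stopper [([0.446, 0.01, 0.026], 0.68)]
wrist peg1 [([0.444, -0.104, 0.091], 0.72), ([0.449, 0.007, 0.088], 0.61)]
wrist tumbler1 [([0.633, 0.067, 0.002], 0.89), ([0.616, -0.231, -0.004], 0.55)]
wrist tumbler1_mouth [([0.563, -0.248, 0.026], 0.9), ([0.617, -0.395, -0.003], 0.4)]
top strainer [([0.616, -0.23, 0.002], 0.26)]
top stopper [([0.45, 0.011, 0.025], 0.7)]
top peg1 [([0.443, -0.101, 0.095], 0.94), ([0.452, 0.008, 0.09], 0.86), ([0.453, 0.119, 0.092], 0.67)]
top tumbler1 [([0.635, 0.062, -0.0], 0.92), ([0.263, 0.475, 0.002], 0.81), ([0.615, -0.232, 0.002], 0.64), ([0.598, 0.207, -0.004], 0.62), ([0.449, -0.043, 0.002], 0.33)]
top tumbler1_mouth [([0.449, 0.007, 0.09], 0.69), ([0.561, -0.246, 0.029], 0.6)]
[ 0.45480109 -0.22065421  0.20547828] [ 3.14158894e+00 -3.78366787e-05 -2.27537254e-02] [-5.24185160e-01  2.00651821e-01  1.64489544e+00  1.55161826e-05
  1.29601043e+00  1.06936068e+00] 2.95
```

View pics/top2.png

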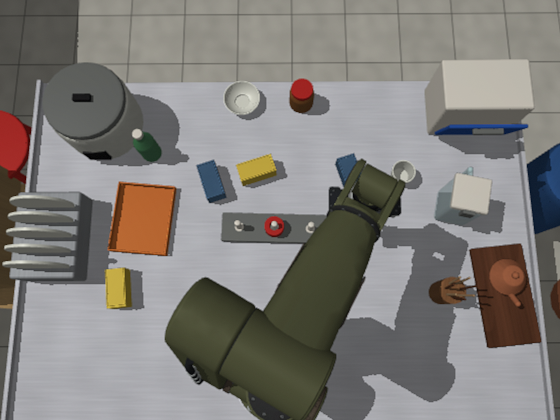

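Request:
{"op": "carry_out", "data": {"commands": [[0,[-10,-7,30],[0,0,0]],[0,[0,0,40],[0,0,0]],[0,[0,0,40],[0,0,0]],[0,[0,0,39],[0,0,0]],[0,[0,0,0],[0,0,0]],[1,[0,0,0],[0,0,0]],[1,[0,0,0],[0,0,0]],[1,[0,0,0],[0,0,0]],[1,[0,0,0],[0,0,0]],[1,[0,0,0],[0,0,0]]], "squeeze": 20}}

```text
time_s: 4.2
ee_pos: [0.4453, -0.2133, 0.0568]
eef_rot: [3.141, -0.0, -0.022]
force: [-1.2, -0.2, 4.9]
grip_width: 0.0543
grip_force: 20.1
```

Request:
{"op": "carry_out", "data": {"commands": [[1,[0,0,-30],[0,0,0]],[1,[0,0,-40],[0,0,0]],[1,[0,0,-40],[0,0,0]],[1,[0,0,-30],[0,0,0]],[1,[0,0,0],[0,0,0]]]}}

```text
time_s: 4.82
ee_pos: [0.4457, -0.2135, 0.1981]
eef_rot: [3.14, -0.003, -0.022]
force: [-0.7, 0.3, -1.0]
grip_width: 0.0546
grip_force: 20.0
```

Request:
{"op": "carry_out", "data": {"commands": [[1,[6,-45,0],[0,0,0]],[1,[6,-55,0],[0,0,0]],[1,[6,-55,0],[0,0,0]],[1,[6,-55,0],[0,0,0]],[1,[6,-55,0],[0,0,0]],[1,[6,-55,0],[0,0,0]],[1,[6,-55,0],[0,0,0]],[1,[6,-55,0],[0,0,0]],[1,[6,-55,0],[0,0,0]],[1,[6,-55,0],[0,0,0]]]}}

```text
time_s: 6.08
ee_pos: [0.5166, 0.327, 0.1944]
eef_rot: [3.14, 0.002, -0.022]
force: [0.8, 0.1, -1.1]
grip_width: 0.0547
grip_force: 20.0
```

Request:
{"op": "carry_out", "data": {"commands": [[1,[7,-55,0],[0,0,0]],[1,[7,-41,0],[0,0,0]],[1,[0,0,0],[0,0,0]],[1,[0,0,0],[0,0,0]]]}}

```text
time_s: 6.58
ee_pos: [0.5329, 0.4204, 0.1948]
eef_rot: [3.14, 0.002, -0.022]
force: [-0.1, 0.1, -0.1]
grip_width: 0.0545
grip_force: 20.0
```

```bash
python3 - <<'E'
from h import *
for c in('wrist','top'):
    d=snap(c,c+'3.png')
    for t in ['tray','strainer']:
        print(c,t,[(np.round(r['at'],3).tolist(),round(r['score'],2)) for r in ctrl.place_of(t,c)])
# tray yaw from colour
    hsv=cv2.cvtColor(d['img'],cv2.COLOR_BGR2HSV);m=cv2.inRange(hsv,(5,180,60),(16,255,255))
    cs=max(cv2.findContours(m,0,2)[0],key=cv2.contourArea);print([np.round(unproj(d,p,0.026)[:2],3) for p in cv2.boxPoints(cv2.minAreaRect(cs))])
o=ctrl.get_obs();print(o['ee_pos'],o['eef_rot'],o['time_s'])
E
```

```text
wrist tray []
wrist strainer [([0.532, 0.421, 0.16], 0.79)]
[array([0.462, 0.513]), array([0.6, 0.5]), array([0.594, 0.324]), array([0.455, 0.319])]
top tray [([0.562, -0.247, 0.03], 0.71)]
top strainer []
[array([0.474, 0.426]), array([0.593, 0.417]), array([0.578, 0.317]), array([0.46 , 0.328])]
[0.5334229 0.4204703 0.1967788] [-3.14130928e+00 -3.72223103e-04 -2.29647982e-02] 6.875
```

View pics/wrist3.png

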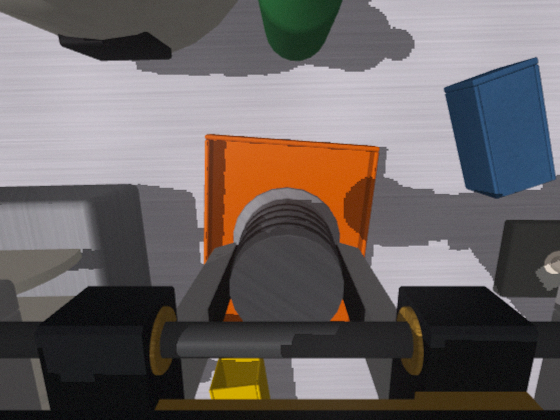

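Request:
{"op": "carry_out", "data": {"commands": [[1,[0,0,40],[0,0,0]],[1,[0,0,50],[0,0,0]],[1,[0,0,40],[0,0,0]],[1,[0,0,20],[0,0,0]],[1,[0,0,8],[0,0,0]],[1,[0,0,0],[0,0,0]],[0.1,[0,0,0],[0,0,0]],[0.1,[0,0,0],[0,0,0]],[0.1,[0,0,0],[0,0,0]]]}}

```text
time_s: 8.0
ee_pos: [0.5334, 0.4212, 0.039]
eef_rot: [-3.141, -0.001, -0.022]
force: [-0.1, 0.3, 0.0]
grip_width: 0.0811
grip_force: 0.0
```

Request:
{"op": "carry_out", "data": {"commands": [[0,[0,0,-20],[0,0,0]],[0,[0,0,-50],[0,0,0]],[0,[0,0,-55],[0,0,0]],[0,[-12,60,0],[0,0,0]],[0,[-12,60,0],[0,0,0]],[0,[-12,60,0],[0,0,0]],[0,[-12,60,0],[0,0,0]],[0,[-12,60,0],[0,0,0]],[0,[-12,60,0],[0,0,0]],[0,[-8,50,0],[0,0,0]]]}}

```text
time_s: 9.25
ee_pos: [0.4437, 0.011, 0.1651]
eef_rot: [3.141, -0.002, -0.023]
force: [-0.3, 0.4, -0.1]
grip_width: 0.0938
grip_force: 0.0
```

Request:
{"op": "carry_out", "data": {"commands": [[0,[0,0,0],[0,0,0]]]}}

```text
time_s: 9.38
ee_pos: [0.4441, 0.0106, 0.165]
eef_rot: [3.141, -0.002, -0.026]
force: [0.6, 0.3, 0.1]
grip_width: 0.094
grip_force: 0.0
```

```bash
python3 - <<'E'
from h import *
for c in('wrist','top'):
    d=snap(c,c+'4.png')
    for t in ['tray','strainer','stopper','peg1','tumbler1']:
        print(c,t,[(np.round(r['at'],3).tolist(),round(r['score'],2)) for r in ctrl.place_of(t,c)])
o=ctrl.get_obs();print(o['ee_pos'],o['eef_rot'],o['time_s'])
E
```

```text
wrist tray [([0.54, 0.192, 0.029], 0.2)]
wrist strainer [([0.614, -0.228, -0.002], 0.47)]
wrist stopper [([0.449, 0.009, 0.027], 0.69)]
wrist peg1 [([0.443, -0.101, 0.089], 0.98), ([0.452, 0.116, 0.087], 0.74), ([0.45, 0.01, 0.091], 0.61)]
wrist tumbler1 [([0.617, -0.228, 0.0], 0.98), ([0.597, 0.208, -0.001], 0.68), ([0.445, 0.008, 0.027], 0.53)]
top tray [([0.484, 0.422, -0.002], 0.77), ([0.602, 0.208, 0.0], 0.2)]
top strainer [([0.533, 0.422, 0.001], 0.58)]
top stopper [([0.619, -0.392, 0.002], 0.47)]
top peg1 [([0.444, -0.102, 0.093], 0.9), ([0.444, -0.212, 0.089], 0.84), ([0.455, 0.116, 0.09], 0.64), ([0.449, -0.044, -0.0], 0.35)]
top tumbler1 [([0.631, 0.063, -0.003], 0.95), ([0.617, -0.233, -0.002], 0.86), ([0.269, 0.48, 0.002], 0.69), ([0.6, 0.208, 0.0], 0.59)]
[0.44414734 0.0131596  0.16339076] [-3.14156873e+00  1.80095520e-04 -2.17663316e-02] 9.975
```

Request:
{"op": "carry_out", "data": {"commands": [[0,[5,4,20],[0,0,0]],[0,[0,0,50],[0,0,0]],[0,[0,0,40],[0,0,0]],[0,[0,0,22],[0,0,0]],[0,[0,0,0],[0,0,0]],[1,[0,0,0],[0,0,0]],[1,[0,0,0],[0,0,0]],[1,[0,0,0],[0,0,0]],[1,[0,0,0],[0,0,0]],[1,[0,0,0],[0,0,0]]], "squeeze": 20}}

```text
time_s: 11.22
ee_pos: [0.4493, 0.0088, 0.0319]
eef_rot: [3.142, -0.001, -0.022]
force: [-1.5, 0.1, 6.3]
grip_width: 0.06
grip_force: 20.0
```

Request:
{"op": "carry_out", "data": {"commands": [[1,[0,0,-20],[0,0,0]],[1,[0,0,-40],[0,0,0]],[1,[0,0,-45],[0,0,0]],[1,[0,0,-45],[0,0,0]],[1,[0,0,0],[0,0,0]]]}}

```text
time_s: 11.85
ee_pos: [0.4503, 0.0087, 0.1842]
eef_rot: [3.141, -0.005, -0.022]
force: [0.3, 0.5, -0.8]
grip_width: 0.0604
grip_force: 20.0
```

Request:
{"op": "carry_out", "data": {"commands": [[1,[-4,-50,0],[0,0,0]],[1,[-4,-61,0],[0,0,0]],[1,[-4,-61,0],[0,0,0]],[1,[-4,-61,0],[0,0,0]],[1,[-4,-61,0],[0,0,0]],[1,[-4,-61,0],[0,0,0]],[1,[-3,-61,0],[0,0,0]],[1,[0,0,0],[0,0,0]],[1,[0,0,40],[0,0,0]],[1,[0,0,40],[0,0,0]]]}}

```text
time_s: 13.1
ee_pos: [0.4311, 0.4242, 0.0994]
eef_rot: [3.141, 0.001, -0.023]
force: [1.0, 0.1, -1.3]
grip_width: 0.0598
grip_force: 20.0
```

Request:
{"op": "carry_out", "data": {"commands": [[1,[0,0,40],[0,0,0]],[1,[0,0,30],[0,0,0]],[1,[0,0,12],[0,0,0]],[1,[0,0,7],[0,0,0]],[1,[0,0,0],[0,0,0]]]}}

```text
time_s: 13.72
ee_pos: [0.4316, 0.4253, 0.013]
eef_rot: [-3.141, -0.001, -0.022]
force: [0.1, -0.8, -0.9]
grip_width: 0.0597
grip_force: 20.0
```

Request:
{"op": "carry_out", "data": {"commands": [[0.15,[0,0,0],[0,0,0]],[0.15,[0,0,0],[0,0,0]],[0.15,[0,0,0],[0,0,0]],[0,[0,0,-20],[0,0,0]],[0,[0,0,-50],[0,0,0]],[0,[0,0,-60],[0,0,0]],[0,[0,0,-60],[0,0,0]],[0,[0,0,-60],[0,0,0]],[0,[0,0,0],[0,0,0]]]}}

```text
time_s: 14.85
ee_pos: [0.4321, 0.426, 0.2692]
eef_rot: [-3.135, -0.007, -0.022]
force: [0.3, 0.9, -0.1]
grip_width: 0.0941
grip_force: 0.0
```

```bash
python3 - <<'E'
from h import *
for c in('top','wrist','side'):
    d=snap(c,c+'5.png')
    for t in ['strainer','stopper','tumbler1','tumbler1_mouth']:
        print(c,t,[(np.round(r['at'],3).tolist(),round(r['score'],2)) for r in ctrl.place_of(t,c)])
    hsv=cv2.cvtColor(d['img'],cv2.COLOR_BGR2HSV);m=cv2.inRange(hsv,(100,100,30),(120,255,255))
    for k in cv2.findContours(m,0,2)[0]:
        if cv2.contourArea(k)>150: print(c,[np.round(unproj(d,p,0.045)[:2],3).tolist() for p in cv2.boxPoints(cv2.minAreaRect(k))])
o=ctrl.get_obs();print(o['ee_pos'],o['eef_rot'],o['time_s'],o['qpos'])
E
```

```text
top strainer [([0.619, -0.39, -0.001], 0.74), ([0.536, 0.421, 0.004], 0.7)]
top stopper [([0.434, 0.424, 0.005], 0.55)]
top tumbler1 [([0.632, 0.063, -0.001], 0.92), ([0.598, 0.208, -0.001], 0.65), ([0.616, -0.229, -0.001], 0.59), ([0.546, 0.192, 0.029], 0.33)]
top tumbler1_mouth [([0.563, -0.246, 0.028], 0.64), ([0.449, -0.048, -0.0], 0.41), ([0.617, -0.231, 0.001], 0.33)]
top [[0.644, 0.25], [0.662, 0.196], [0.54, 0.157], [0.523, 0.209]]
top [[0.659, -0.182], [0.682, -0.243], [0.564, -0.281], [0.542, -0.22]]
top [[0.708, -0.796], [0.707, -0.897], [0.421, -0.862], [0.421, -0.765]]
top [[0.777, -0.508], [0.775, -0.803], [0.741, -0.799], [0.743, -0.506]]
wrist strainer [([0.534, 0.422, 0.004], 0.9)]
wrist stopper [([0.428, 0.425, 0.007], 0.82)]
wrist tumbler1 [([0.264, 0.482, 0.004], 0.97), ([0.598, 0.209, -0.002], 0.76)]
wrist tumbler1_mouth [([0.486, 0.427, 0.005], 0.16)]
wrist [[0.63, 0.267], [0.641, 0.181], [0.544, 0.149], [0.531, 0.24]]
side strainer [([0.538, 0.421, 0.004], 0.7), ([0.597, 0.21, -0.0], 0.44)]
side stopper [([0.431, 0.425, 0.004], 0.87)]
side tumbler1 [([0.597, 0.206, -0.004], 0.89), ([0.637, 0.065, 0.003], 0.74), ([0.268, 0.481, -0.002], 0.73), ([0.616, -0.232, 0.002], 0.58), ([0.518, -0.55, -0.002], 0.38)]
side tumbler1_mouth [([0.563, -0.246, 0.028], 0.63), ([0.446, -0.096, 0.087], 0.37), ([0.545, 0.191, 0.027], 0.36)]
side [[0.667, 0.195], [0.562, 0.161], [0.534, 0.239], [0.634, 0.27]]
side [[0.68, -0.248], [0.572, -0.284], [0.547, -0.184], [0.65, -0.151]]
side [[0.772, -0.498], [0.796, -0.964], [0.757, -0.95], [0.739, -0.488]]
[0.43128742 0.42528702 0.26236671] [ 3.14148809e+00  7.17942132e-05 -2.21628154e-02] 15.6 [ 7.17943714e-01  3.93007932e-01  1.26575878e+00 -2.89036652e-05
  1.48294947e+00  2.31090539e+00]
```

View pics/side5.png

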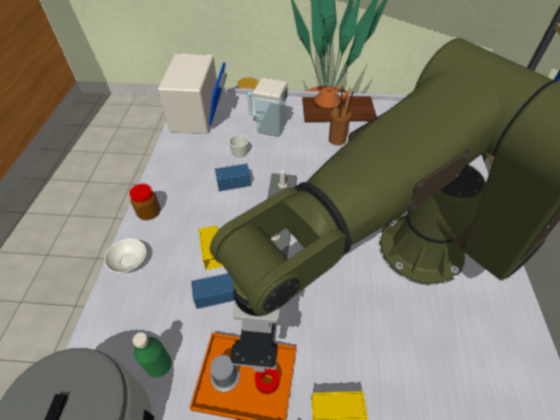

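Request:
{"op": "carry_out", "data": {"commands": [[0,[5,51,0],[0,0,0]],[0,[5,51,0],[0,0,0]],[0,[5,51,0],[0,0,0]],[0,[5,51,0],[0,0,0]],[0,[5,51,0],[0,0,-0.14]],[0,[0,52,0],[0,0,-0.14]],[0,[0,0,0],[0,0.18,0]],[0,[0,0,0],[0,0.18,0]],[0,[0,0,0],[0,0.18,0]],[0,[0,0,0],[0,0,0]]]}}

```text
time_s: 16.85
ee_pos: [0.4553, 0.1178, 0.262]
eef_rot: [-3.142, -0.54, 0.257]
force: [0.4, 0.6, -0.1]
grip_width: 0.0939
grip_force: 0.0
```

```bash
python3 - <<'E'
from h import *
o=ctrl.get_obs();print(o['ee_pos'],o['eef_rot'],o['time_s'],o['qpos'])
E
```

```text
[0.45531958 0.11780832 0.26204918] [-3.14154853 -0.54041981  0.25740588] 16.85 [ 0.14059865 -0.23317544  2.02919234  0.08294933  0.80989225  1.41324542]
```

Request:
{"op": "carry_out", "data": {"commands": [[0,[0,0,0],[0,0.18,0]],[0,[0,0,0],[0,0.18,0]],[0,[0,0,0],[0,0.18,0]],[0,[0,0,0],[0,0,0]],[0,[0,0,0],[0,0,0]]]}}

```text
time_s: 17.48
ee_pos: [0.4573, 0.1289, 0.2647]
eef_rot: [-3.111, -0.969, 0.267]
force: [0.3, -0.4, 1.0]
grip_width: 0.0941
grip_force: 0.0
```

```bash
python3 - <<'E'
from h import *
o=ctrl.get_obs();print(o['ee_pos'],o['eef_rot'],o['time_s'],o['qpos'])
d=snap('side','side6.png')
E
```

```text
[0.45727924 0.12894045 0.26471453] [-3.11059967 -0.96863123  0.26739572] 17.475 [ 0.10253488 -0.37023186  2.30796514  0.60678863  0.29493164  0.89011555]
```

View pics/side6.png

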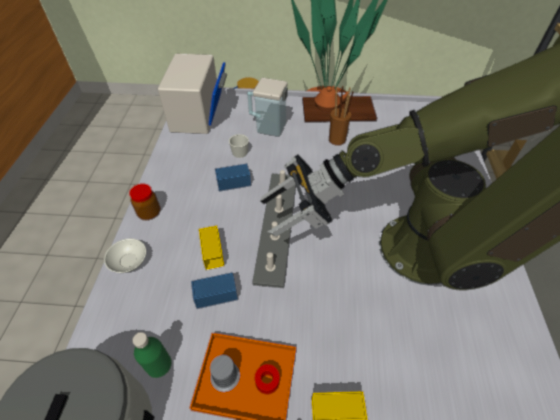

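```bash
cat > kin.py <<'E'
import numpy as np
from scipy.optimize import least_squares
from scipy.spatial.transform import Rotation as Ro
D=[([-1.3,.3,1.521,0,1.321,-.067],[.1823,-.5189,.2054],[-3.1415,0,.3379]),
([-.524185,.200652,1.644895,0,1.29601,1.06936],[.45480,-.22065,.20548],[np.pi,0,-.02275]),
([.717944,.393008,1.265759,0,1.482949,2.310905],[.43129,.42529,.26237],[np.pi,0,-.02216]),
([.1405987,-.2331754,2.0291923,.0829493,.8098923,1.4132454],[.45532,.11781,.26205],[-3.14155,-.54042,.25741]),
([.1025349,-.3702319,2.3079651,.6067886,.2949316,.8901155],[.45728,.12894,.26471],[-3.1106,-.96863,.2674])]
RNG=np.array([[-3.03,3.03],[-.79,2.21],[.23,2.52],[-1.04,4.18],[0,3.07],[-2.55,2.55]])
def fk(q,p):
    r0,z0,L1,L2,e,y0,T,c=p
    a=q[1];b=q[1]+q[2]
    w=np.array([r0+L1*np.sin(a)+L2*np.sin(b)-e*np.cos(b),y0,z0+L1*np.cos(a)+L2*np.cos(b)+e*np.sin(b)])
    R=Ro.from_euler('z',q[0])*Ro.from_euler('y',b)*Ro.from_euler('z',q[3])*Ro.from_euler('y',q[4])*Ro.from_euler('z',q[5]+c)
    return Ro.from_euler('z',q[0]).apply(w)+T*R.apply([0,0,1]),R
def res(p):
    o=[]
    for q,x,r in D:
        P,R=fk(q,p);o+=list(P-x)+list(.1*(R.inv()*Ro.from_euler('xyz',r)).as_rotvec())
    return o
s=min((least_squares(res,[.0,.3,.4,.4,0,.036,.3,c]) for c in(0,1.57,3.14,-1.57)),key=lambda s:s.cost)
p=s.x
def ik(P,R,flip=False,tries=8):
    best=None;g=np.random.default_rng(0)
    for i in range(tries):
        q0=g.uniform([-.7,-.5,1,2.8 if flip else -.3,.2,-2],[.7,.8,2.4,3.5 if flip else .3,2.4,2])
        f=lambda q:np.r_[(fk(q,p)[0]-P)*10,(fk(q,p)[1].inv()*R).as_rotvec()]
        t=least_squares(f,q0,bounds=(RNG[:,0],RNG[:,1]))
        if best is None or t.cost<best.cost: best=t
    return best
def toolR(yaw,tilt): # tilt>0: tool points outward; tilt<0: back to the robot
    return Ro.from_euler('xyz',[np.pi,0,yaw])*Ro.from_euler('y',tilt)
E
python3 - <<'E'
from kin import *
print(np.round(p,4),s.cost,np.round(np.array(res(p)).reshape(-1,6)*1000,1).tolist())
def rep(name,P,yaw,tilt):
    for fl in(0,1):
        t=ik(P,toolR(yaw,tilt),fl);print(name,round(np.degrees(tilt)),'flip',fl,'cost %.1e'%t.cost,np.round(t.x,2))
for al in(0,15,30,45):
    a=np.radians(al)
    d=lambda yaw,t:np.array([np.cos(yaw)*np.sin(t),np.sin(yaw)*np.sin(t),-np.cos(t)])
    # A pick at 25 mm beyond centre, tilt -al
    rep('pickA',np.array([.622,.214,.032])+.019*d(.3,-a),.3,-a)
    rep('placeA',np.array([.455,.118,.108])+.019*d(.255,np.pi/2-a),.255,np.pi/2-a)
    rep('pickB',np.array([.640,-.222,.032])+.019*d(.31,-a),.31,-a)
    rep('placeB',np.array([.444,-.213,.108])+.019*d(-.4,np.pi/2-a),-.4,np.pi/2-a)
E
```

```text
[ 2.0000e-04  2.2110e-01  4.2410e-01  4.4740e-01 -4.0800e-02  3.6700e-02
  2.7050e-01  1.5708e+00] 2.666163243454041e-08 [[-0.2, -0.0, 0.0, -0.0, -0.0, -0.0], [0.1, 0.0, 0.0, 0.0, -0.0, 0.0], [-0.0, 0.0, -0.0, 0.0, 0.0, 0.0], [-0.0, 0.0, -0.0, 0.0, 0.0, 0.0], [-0.0, 0.0, -0.0, 0.0, -0.0, 0.0]]
pickA 0 flip 0 cost 7.1e-29 [ 0.28  0.74  1.34 -0.    1.07  1.55]
pickA 0 flip 1 cost 3.6e-30 [ 0.28  0.74  1.34 -0.    1.07  1.55]
placeA 90 flip 0 cost 1.2e-30 [ 0.08  0.67  2.49  2.97  1.58 -1.57]
placeA 90 flip 1 cost 1.8e-30 [ 0.08  0.67  2.49  2.97  1.58 -1.57]
pickB 0 flip 0 cost 8.7e-31 [-0.39  0.78  1.27 -0.    1.1   0.87]
pickB 0 flip 1 cost 6.7e-30 [-0.39  0.78  1.27 -0.    1.1   0.87]
placeB 90 flip 0 cost 2.9e-31 [-0.65  0.66  2.44  2.89  1.53 -1.56]
placeB 90 flip 1 cost 1.0e-30 [-0.65  0.66  2.44  2.89  1.53 -1.56]
pickA -15 flip 0 cost 1.1e-30 [ 0.28  0.88  1.1  -0.01  1.42  1.55]
pickA -15 flip 1 cost 2.8e-28 [ 0.28  0.88  1.1  -0.01  1.42  1.55]
placeA 75 flip 0 cost 7.3e-05 [ 0.09  0.37  2.52  2.96  1.06 -1.52]
placeA 75 flip 1 cost 7.3e-05 [ 0.09  0.37  2.52  2.96  1.06 -1.5
[... 662 characters left out ...]
4 -0.29  1.69  1.01]
placeB 60 flip 0 cost 2.4e-31 [-0.62  0.18  2.42  2.76  0.53 -1.35]
placeB 60 flip 1 cost 1.0e-28 [-0.62  0.18  2.42  2.76  0.53 -1.35]
pickA -45 flip 0 cost 1.4e-28 [ 0.28  1.28  0.51 -0.02  2.14  1.55]
pickA -45 flip 1 cost 8.1e-31 [ 0.28  1.28  0.51 -0.02  2.14  1.55]
placeA 45 flip 0 cost 1.2e-29 [ 0.13  0.05  2.36  2.03  0.1  -0.55]
placeA 45 flip 1 cost 4.1e-30 [ 0.13  0.05  2.36  2.03  0.1  -0.55]
pickB -45 flip 0 cost 5.8e-30 [-0.25  1.24  0.57 -0.42  1.99  0.97]
pickB -45 flip 1 cost 3.2e-24 [-0.25  1.24  0.57 -0.42  1.99  0.97]
placeB 45 flip 0 cost 1.5e-30 [-0.59  0.1   2.3   1.82  0.14 -0.39]
placeB 45 flip 1 cost 3.4e-28 [-0.59  0.1   2.3   1.82  0.14 -0.39]
```

```bash
python3 - <<'E'
from kin import *
d=lambda yaw,t:np.array([np.cos(yaw)*np.sin(t),np.sin(yaw)*np.sin(t),-np.cos(t)])
off=.030
for nm,o,yaw in(('A',[.598,.207],.30),('B',[.616,-.230],.31)):
  for al in(45,48,51,54,57):
    a=np.radians(al);g=np.r_[np.array(o)+off*np.array([np.cos(yaw),np.sin(yaw)]),.032]
    t=ik(g+.019*d(yaw,-a),toolR(yaw,-a));print('pick',nm,al,'%.0e'%t.cost,np.round(t.x,2))
for nm,peg in(('A',[.455,.118]),('B',[.444,-.213])):
  for tl in(30,35,40,45):
   for z in (.1125,.21):
    a=np.radians(tl);y=np.arctan2(peg[1],peg[0])-np.arcsin(.0367/np.hypot(*peg))
    t=ik(np.r_[peg,z]+.019*d(y,a),toolR(y,a));print('place',nm,tl,z,round(y,3),'%.0e'%t.cost,np.round(t.x,2))
E
```

```text
pick A 45 1e-29 [ 0.28  1.3   0.47 -0.02  2.16  1.55]
pick A 48 8e-28 [ 0.28  1.35  0.38 -0.02  2.24  1.55]
pick A 51 1e-26 [ 0.28  1.41  0.29 -0.02  2.33  1.55]
pick A 54 2e-04 [ 0.28  1.45  0.23 -0.02  2.39  1.54]
pick A 57 2e-03 [ 0.28  1.45  0.23 -0.02  2.4   1.55]
pick B 45 6e-29 [-0.25  1.26  0.54 -0.42  2.01  0.97]
pick B 48 1e-29 [-0.24  1.3   0.48 -0.46  2.07  0.95]
pick B 51 4e-29 [-0.24  1.35  0.41 -0.5   2.13  0.92]
pick B 54 4e-28 [-0.23  1.4   0.34 -0.54  2.2   0.89]
pick B 57 2e-26 [-0.23  1.45  0.25 -0.59  2.27  0.85]
place A 30 0.1125 0.176 1e-31 [ 0.18  0.05  2.2  -0.    0.36  1.57]
place A 30 0.21 0.176 1e-30 [ 0.18 -0.12  2.1  -0.    0.64  1.57]
place A 35 0.1125 0.176 5e-31 [ 0.18  0.04  2.26 -0.    0.24  1.57]
place A 35 0.21 0.176 2e-30 [ 0.18 -0.15  2.16 -0.    0.53  1.57]
place A 40 0.1125 0.176 4e-30 [ 0.18  0.03  2.31 -0.    0.11  1.57]
place A 40 0.21 0.176 3e-30 [ 0.18 -0.18  2.21 -0.    0.41  1.57]
place A 45 0.1125 0.176 3e-30 [ 0.18  0.03  2.35  3.14  0.03 -1.57]
place A 45 0.21 0.176 1e-29 [ 0.18 -0.2   2.27 -0.    0.29  1.57]
place B 30 0.1125 -0.522 2e-30 [-0.52  0.1   2.15 -0.    0.37  1.57]
place B 30 0.21 -0.522 4e-31 [-0.52 -0.07  2.05 -0.    0.64  1.57]
place B 35 0.1125 -0.522 1e-26 [-0.52  0.09  2.2  -0.    0.24  1.57]
place B 35 0.21 -0.522 2e-27 [-0.52 -0.1   2.11 -0.    0.52  1.57]
place B 40 0.1125 -0.522 2e-24 [-0.52  0.08  2.25 -0.    0.11  1.57]
place B 40 0.21 -0.522 1e-30 [-0.52 -0.12  2.16 -0.    0.4   1.57]
place B 45 0.1125 -0.522 1e-04 [-0.52  0.08  2.29  0.74  0.    0.83]
place B 45 0.21 -0.522 2e-26 [-0.52 -0.14  2.22 -0.    0.28  1.57]
```

```bash
cat > plan.py <<'E'
from h import *
from kin import *
def dr(yaw,t): return np.array([np.cos(yaw)*np.sin(t),np.sin(yaw)*np.sin(t),-np.cos(t)])
def plan(P,yaw,tiltdeg,n,start=None):
    """rows (tool frame) from current or given TCP pose to grasp point P"""
    o=ctrl.get_obs()
    p0,R0=start if start else (np.array(o['ee_pos']),Ro.from_euler('xyz',o['eef_rot']))
    t=np.radians(tiltdeg);R1=toolR(yaw,t);p1=np.array(P)+.0188*dr(yaw,t)
    w=(R0.inv()*R1).as_rotvec();R=R0;out=[]
    for i in range(n):
        out.append([[round(float(v)) for v in R.inv().apply((p1-p0)/n)*1000],[round(float(v),3) for v in w/n]])
        R=R*Ro.from_rotvec(w/n)
    print('from',np.round(p0,4),'to',np.round(p1,4))
    for r in out: print(r)
    return p1,R1
E
python3 - <<'E'
from plan import *
c=plan([.6267,.2159,.150],.30,-50,12)
print('descend');plan([.6267,.2159,.032],.30,-50,3,c)
E
```

```text
from [0.4572 0.1289 0.2646] to [0.6129 0.2116 0.1379]
[[-1, -3, 18], [-0.002, -0.153, -0.001]]
[[2, -3, 18], [-0.002, -0.153, -0.001]]
[[5, -3, 17], [-0.002, -0.153, -0.001]]
[[7, -3, 16], [-0.002, -0.153, -0.001]]
[[10, -3, 15], [-0.002, -0.153, -0.001]]
[[12, -3, 13], [-0.002, -0.153, -0.001]]
[[14, -3, 11], [-0.002, -0.153, -0.001]]
[[15, -3, 9], [-0.002, -0.153, -0.001]]
[[17, -3, 7], [-0.002, -0.153, -0.001]]
[[17, -3, 4], [-0.002, -0.153, -0.001]]
[[18, -3, 1], [-0.002, -0.153, -0.001]]
[[18, -3, -2], [-0.002, -0.153, -0.001]]
descend
from [0.6129 0.2116 0.1379] to [0.6129 0.2116 0.0199]
[[30, 0, 25], [0.0, 0.0, 0.0]]
[[30, 0, 25], [0.0, 0.0, 0.0]]
[[30, 0, 25], [0.0, 0.0, 0.0]]
```

Request:
{"op": "carry_out", "data": {"commands": [[0,[-1,-3,18],[-0.002,-0.153,-0.001]],[0,[2,-3,18],[-0.002,-0.153,-0.001]],[0,[5,-3,17],[-0.002,-0.153,-0.001]],[0,[7,-3,16],[-0.002,-0.153,-0.001]],[0,[10,-3,15],[-0.002,-0.153,-0.001]],[0,[12,-3,13],[-0.002,-0.153,-0.001]],[0,[14,-3,11],[-0.002,-0.153,-0.001]],[0,[15,-3,9],[-0.002,-0.153,-0.001]],[0,[17,-3,7],[-0.002,-0.153,-0.001]],[0,[17,-3,4],[-0.002,-0.153,-0.001]]]}}

```text
time_s: 18.77
ee_pos: [0.5857, 0.2009, 0.1638]
eef_rot: [3.134, 0.54, 0.296]
force: [0.4, -0.1, 1.6]
grip_width: 0.0938
grip_force: 0.0
```

Request:
{"op": "carry_out", "data": {"commands": [[0,[18,-3,1],[-0.002,-0.153,-0.001]],[0,[18,-3,-2],[-0.002,-0.153,-0.001]],[0,[0,0,0],[0,0,0]],[0,[0,0,0],[0,0,0]]]}}

```text
time_s: 19.27
ee_pos: [0.6094, 0.2142, 0.1485]
eef_rot: [3.137, 0.789, 0.302]
force: [-0.3, 0.4, 0.2]
grip_width: 0.0942
grip_force: 0.0
```

```bash
python3 - <<'E'
from plan import *
for c in('top','side','wrist'):
    d=snap(c,c+'7.png')
    for t in ['tumbler1','tumbler1_mouth']:
        print(c,t,[(np.round(r['at'],3).tolist(),round(r['score'],2)) for r in ctrl.place_of(t,c)])
print(ctrl.get_obs()['eef_rot'])
print('descend');plan([.6267,.2159,.032],.30,-50,4)
E
```

```text
top tumbler1 [([0.636, 0.07, -0.003], 0.95), ([0.616, -0.229, -0.001], 0.88), ([0.264, 0.475, 0.002], 0.86)]
top tumbler1_mouth [([0.564, -0.248, 0.031], 0.66)]
side tumbler1 [([0.265, 0.479, -0.0], 0.96), ([0.593, 0.209, -0.003], 0.7), ([0.634, 0.064, 0.001], 0.68), ([0.519, -0.551, 0.001], 0.45)]
side tumbler1_mouth [([0.561, -0.244, 0.029], 0.76)]
wrist tumbler1 [([0.635, 0.07, -0.002], 0.97), ([0.262, 0.481, -0.004], 0.82), ([0.599, 0.206, -0.0], 0.69)]
wrist tumbler1_mouth []
[3.14144753 0.79045271 0.30612821]
descend
from [0.6093 0.2145 0.1482] to [0.6129 0.2116 0.0199]
[[23, 1, 22], [0.001, -0.021, 0.001]]
[[24, 1, 22], [0.001, -0.021, 0.001]]
[[24, 1, 21], [0.001, -0.021, 0.001]]
[[25, 1, 21], [0.001, -0.021, 0.001]]
```

View pics/side7.png

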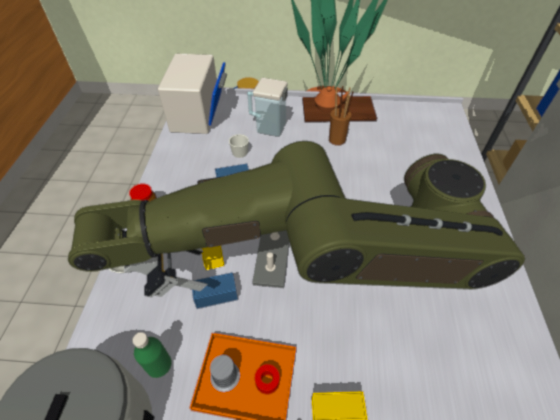

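Request:
{"op": "carry_out", "data": {"commands": [[0,[23,1,22],[0,-0.021,0]],[0,[24,1,22],[0,-0.021,0]],[0,[24,1,21],[0,-0.021,0]],[0,[25,1,21],[0,-0.021,0]],[0,[0,0,0],[0,0,0]],[0,[0,0,0],[0,0,0]]]}}

```text
time_s: 20.48
ee_pos: [0.6131, 0.2117, 0.0202]
eef_rot: [-3.141, 0.873, 0.307]
force: [0.5, -1.0, -0.1]
grip_width: 0.094
grip_force: 0.0
```

```bash
python3 - <<'E'
from plan import *
o=ctrl.get_obs();print(o['ee_pos'],o['eef_rot'],o['qpos'],o['force'])
d=snap('wrist','wrist8.png')
E
```

```text
[0.61307369 0.21167145 0.02019603] [-3.14148186  0.87301762  0.30655941] [ 0.28336685  1.39308242  0.31579629 -0.02380021  2.30545989  1.53993734] [ 0.47631568 -0.97338876 -0.10753439]
```

View pics/wrist8.png

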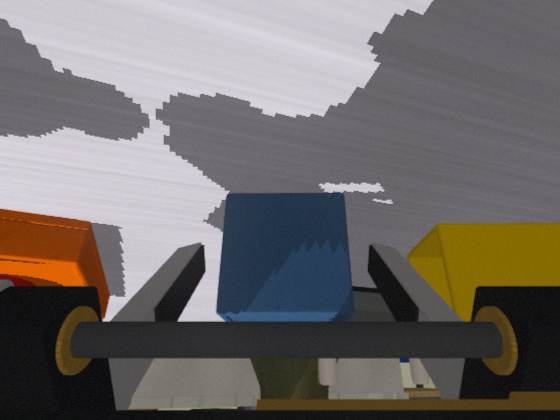

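Request:
{"op": "carry_out", "data": {"commands": [[1,[0,0,0],[0,0,0]],[1,[0,0,0],[0,0,0]],[1,[0,0,0],[0,0,0]],[1,[0,0,0],[0,0,0]],[1,[0,0,0],[0,0,0]],[1,[-15,0,-13],[0,0,0]],[1,[-23,0,-19],[0,0,0]],[1,[-23,0,-19],[0,0,0]],[1,[0,0,0],[0,0,0]]], "squeeze": 40}}

```text
time_s: 21.65
ee_pos: [0.6137, 0.2118, 0.1025]
eef_rot: [-3.141, 0.868, 0.306]
force: [0.4, 0.4, -2.4]
grip_width: 0.0579
grip_force: 39.9
```

```bash
python3 - <<'E'
from plan import *
o=ctrl.get_obs();print(o['ee_pos'],o['eef_rot'],o['qpos'],o['force'])
c=plan([.455,.118,.23],.176,40,18)
print(np.round(ik(c[0],c[1]).x,2))
E
```

```text
[0.61373424 0.21176898 0.10248639] [-3.1414884   0.86836143  0.30647873] [ 0.28322093  1.30328301  0.30129876 -0.0262733   2.40506873  1.53630293] [ 0.41969137  0.3882714  -2.42979201]
from [0.6137 0.2118 0.1025] to [0.4669 0.1201 0.2156]
[[-11, 2, 3], [0.001, 0.087, 0.008]]
[[-11, 2, 2], [0.001, 0.087, 0.008]]
[[-11, 3, 1], [0.001, 0.087, 0.008]]
[[-11, 3, 0], [0.001, 0.087, 0.008]]
[[-11, 3, -1], [0.001, 0.087, 0.008]]
[[-11, 3, -2], [0.001, 0.087, 0.008]]
[[-11, 3, -3], [0.001, 0.087, 0.008]]
[[-10, 3, -4], [0.001, 0.087, 0.008]]
[[-10, 3, -5], [0.001, 0.087, 0.008]]
[[-10, 3, -5], [0.001, 0.087, 0.008]]
[[-9, 3, -6], [0.001, 0.087, 0.008]]
[[-9, 3, -7], [0.001, 0.087, 0.008]]
[[-8, 3, -8], [0.001, 0.087, 0.008]]
[[-7, 3, -8], [0.001, 0.087, 0.008]]
[[-6, 3, -9], [0.001, 0.087, 0.008]]
[[-6, 4, -9], [0.001, 0.087, 0.008]]
[[-5, 4, -10], [0.001, 0.087, 0.008]]
[[-4, 4, -10], [0.001, 0.087, 0.008]]
[ 0.18 -0.21  2.18  0.    0.47  1.57]
```

Request:
{"op": "carry_out", "data": {"commands": [[1,[-23,0,-19],[0,0,0]],[1,[-23,0,-19],[0,0,0]],[1,[-11,2,3],[0.001,0.087,0.008]],[1,[-11,2,2],[0.001,0.087,0.008]],[1,[-11,3,1],[0.001,0.087,0.008]],[1,[-11,3,0],[0.001,0.087,0.008]],[1,[-11,3,-1],[0.001,0.087,0.008]],[1,[-11,3,-2],[0.001,0.087,0.008]],[1,[-11,3,-3],[0.001,0.087,0.008]],[1,[-10,3,-4],[0.001,0.087,0.008]]]}}

```text
time_s: 22.9
ee_pos: [0.5482, 0.1705, 0.2096]
eef_rot: [3.117, 0.177, 0.244]
force: [0.5, 0.2, -2.7]
grip_width: 0.0578
grip_force: 39.9
```

Request:
{"op": "carry_out", "data": {"commands": [[1,[-10,3,-5],[0.001,0.087,0.008]],[1,[-10,3,-5],[0.001,0.087,0.008]],[1,[-9,3,-6],[0.001,0.087,0.008]],[1,[-9,3,-7],[0.001,0.087,0.008]],[1,[-8,3,-8],[0.001,0.087,0.008]],[1,[-7,3,-8],[0.001,0.087,0.008]],[1,[-6,3,-9],[0.001,0.087,0.008]],[1,[-6,4,-9],[0.001,0.087,0.008]],[1,[-5,4,-10],[0.001,0.087,0.008]],[1,[-4,4,-10],[0.001,0.087,0.008]]]}}

```text
time_s: 24.15
ee_pos: [0.4656, 0.1199, 0.2715]
eef_rot: [-3.136, -0.694, 0.172]
force: [0.4, 0.1, -2.1]
grip_width: 0.0582
grip_force: 39.9
```

Request:
{"op": "carry_out", "data": {"commands": [[1,[0,0,0],[0,0,0]],[1,[0,0,0],[0,0,0]]]}}

```text
time_s: 24.4
ee_pos: [0.4665, 0.1202, 0.2718]
eef_rot: [-3.136, -0.691, 0.172]
force: [0.3, -0.4, -0.9]
grip_width: 0.0578
grip_force: 39.9
```

```bash
python3 - <<'E'
from plan import *
o=ctrl.get_obs();print(o['ee_pos'],o['eef_rot'],o['qpos'],o['force'])
for c in('side','top'):
    d=snap(c,c+'9.png')
    for t in ['tumbler1','tumbler1_mouth','peg1','strainer','stopper']:
        print(c,t,[(np.round(r['at'],3).tolist(),round(r['score'],2)) for r in ctrl.place_of(t,c)])
c=plan([.455,.118,.21],.176,40,4)
c=plan([.455,.118,.1135],.176,40,5,c)
E
```

```text
[0.46652791 0.12024574 0.27180628] [-3.13590261 -0.69074109  0.17221863] [ 0.17344917 -0.27738178  2.09450165  0.008285    0.63374304  1.56506856] [ 0.29311426 -0.4016087  -0.927717  ]
side tumbler1 [([0.481, 0.123, 0.252], 0.94), ([0.269, 0.479, -0.005], 0.92), ([0.633, 0.062, 0.002], 0.78), ([0.615, -0.23, 0.003], 0.76)]
side tumbler1_mouth [([0.563, -0.246, 0.028], 0.79), ([0.443, -0.211, 0.089], 0.19)]
side peg1 [([0.445, -0.098, 0.088], 0.73), ([0.454, 0.121, 0.089], 0.72), ([0.451, 0.007, 0.088], 0.64), ([0.442, -0.213, 0.089], 0.63)]
side strainer [([0.533, 0.421, 0.004], 0.67)]
side stopper [([0.431, 0.424, 0.005], 0.97)]
top tumbler1 [([0.487, 0.122, 0.254], 0.93), ([0.636, 0.066, -0.001], 0.9), ([0.266, 0.477, 0.0], 0.86), ([0.616, -0.232, 0.001], 0.71), ([0.45, -0.044, -0.0], 0.16)]
top tumbler1_mouth [([0.564, -0.248, 0.026], 0.56)]
top peg1 [([0.453, 0.118, 0.091], 0.73), ([0.442, -0.214, 0.089], 0.61), ([0.449, 0.011, 0.092], 0.61)]
top strainer [([0.534, 0.423, 0.005], 0.96)]
top stopper [([0.43, 0.426, 0.005], 0.89)]
from [0.4664 0.1202 0.2718] to [0.4669 0.1201 0.1956]
[[-12, 0, 15], [-0.001, 0.002, -0.001]]
[[-12, 0, 15], [-0.001, 0.002, -0.001]]
[[-12, 0, 15], [-0.001, 0.002, -0.001]]
[[-12, 0, 15], [-0.001, 0.002, -0.001]]
from [0.4669 0.1201 0.1956] to [0.4669 0.1201 0.0991]
[[-12, 0, 15], [0.0, 0.0, 0.0]]
[[-12, 0, 15], [0.0, 0.0, 0.0]]
[[-12, 0, 15], [0.0, 0.0, 0.0]]
[[-12, 0, 15], [0.0, 0.0, 0.0]]
[[-12, 0, 15], [0.0, 0.0, 0.0]]
```

View pics/side9.png

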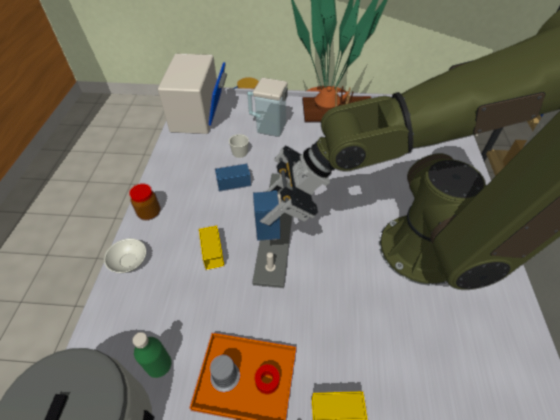

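Request:
{"op": "carry_out", "data": {"commands": [[1,[-12,0,15],[-0.001,0.002,-0.001]],[1,[-12,0,15],[-0.001,0.002,-0.001]],[1,[-12,0,15],[-0.001,0.002,-0.001]],[1,[-12,0,15],[-0.001,0.002,-0.001]],[1,[-12,0,15],[0,0,0]],[1,[-12,0,15],[0,0,0]],[1,[-12,0,15],[0,0,0]],[1,[-12,0,15],[0,0,0]],[1,[0,0,0],[0,0,0]],[1,[0,0,0],[0,0,0]]]}}

```text
time_s: 26.25
ee_pos: [0.4702, 0.121, 0.1189]
eef_rot: [3.14, -0.701, 0.177]
force: [0.4, 0.5, -0.7]
grip_width: 0.0581
grip_force: 39.9
```

```bash
python3 - <<'E'
from plan import *
o=ctrl.get_obs();print(o['ee_pos'],o['eef_rot'],o['qpos'],o['force'])
d=snap('wrist','wrist10.png')
for t in ['tumbler1','tumbler1_mouth']:
    print(t,[(np.round(r['at'],3).tolist(),round(r['score'],2)) for r in ctrl.place_of(t,'side')])
c=plan([.455,.118,.1125],.176,40,2)
E
```

```text
[0.47016022 0.12095256 0.1189105 ] [ 3.1401066  -0.70096801  0.17725291] [ 0.17711746 -0.0148536   2.28580593 -0.00828303  0.16967787  1.5788569 ] [ 0.39835269  0.46496968 -0.71572961]
tumbler1 [([0.481, 0.123, 0.252], 0.94), ([0.269, 0.479, -0.005], 0.92), ([0.633, 0.062, 0.002], 0.78), ([0.615, -0.23, 0.003], 0.76)]
tumbler1_mouth [([0.563, -0.246, 0.028], 0.79), ([0.443, -0.211, 0.089], 0.19)]
from [0.4702 0.1209 0.119 ] to [0.4669 0.1201 0.0981]
[[-8, 0, 7], [0.0, -0.002, 0.0]]
[[-8, 0, 7], [0.0, -0.002, 0.0]]
```

Request:
{"op": "carry_out", "data": {"commands": [[1,[-6,0,6],[0,0,0]],[1,[-5,0,5],[0,0,0]],[1,[-3,0,2],[0,0,0]],[1,[-1,0,1],[0,0,0]],[1,[0,0,0],[0,0,0]],[1,[0,0,0],[0,0,0]]]}}

```text
time_s: 27.15
ee_pos: [0.4678, 0.1204, 0.0982]
eef_rot: [3.14, -0.701, 0.177]
force: [-0.7, -2.7, 3.2]
grip_width: 0.0578
grip_force: 40.0
```

Request:
{"op": "carry_out", "data": {"commands": [[0.15,[0,0,0],[0,0,0]],[0.1,[0,0,0],[0,0,0]],[0.1,[0,0,0],[0,0,0]],[0.1,[0,0,0],[0,0,0]],[0,[0,0,-15],[0,0,0]],[0,[0,0,-30],[0,0,0]],[0,[0,0,-35],[0,0,0]],[0,[0,0,-35],[0,0,0]],[0,[-20,0,-25],[0,0,0]],[0,[0,0,0],[0,0,0]]]}}

```text
time_s: 28.4
ee_pos: [0.3629, 0.102, 0.1929]
eef_rot: [3.14, -0.703, 0.177]
force: [0.1, 0.4, 0.5]
grip_width: 0.0941
grip_force: 0.0
```

```bash
python3 - <<'E'
from plan import *
o=ctrl.get_obs();print(o['ee_pos'],o['eef_rot'],o['qpos'])
for c in('side','top','wrist'):
    d=snap(c,c+'11.png')
    for t in ['tumbler1','tumbler1_mouth','peg1','strainer','stopper']:
        print(c,t,[(np.round(r['at'],3).tolist(),round(r['score'],2)) for r in ctrl.place_of(t,c)])
E
```

```text
[0.36290628 0.10198154 0.19294242] [ 3.14007874 -0.70336011  0.17743516] [ 0.1781102  -0.50623419  2.42944381 -0.00395998  0.51502718  1.57475746]
side tumbler1 [([0.635, 0.062, 0.002], 0.82), ([0.484, 0.122, 0.08], 0.77), ([0.617, -0.231, 0.0], 0.59), ([0.266, 0.479, -0.002], 0.58)]
side tumbler1_mouth [([0.562, -0.245, 0.028], 0.8)]
side peg1 [([0.452, 0.006, 0.092], 0.84), ([0.444, -0.098, 0.091], 0.65), ([0.445, -0.212, 0.087], 0.57)]
side strainer [([0.533, 0.422, 0.008], 0.84)]
side stopper [([0.43, 0.423, 0.007], 0.8)]
top tumbler1 [([0.634, 0.066, -0.004], 0.96), ([0.266, 0.478, 0.001], 0.81), ([0.616, -0.23, 0.001], 0.76), ([0.488, 0.121, 0.079], 0.65), ([0.533, 0.422, 0.007], 0.21)]
top tumbler1_mouth [([0.564, -0.245, 0.029], 0.6), ([0.433, 0.425, 0.006], 0.17)]
top peg1 [([0.444, -0.212, 0.092], 0.95), ([0.457, 0.119, 0.091], 0.91), ([0.45, 0.011, 0.088], 0.83), ([0.443, -0.102, 0.093], 0.79)]
top strainer [([0.531, 0.421, 0.004], 0.88), ([0.448, 0.01, 0.091], 0.37)]
top stopper [([0.431, 0.425, 0.004], 0.75), ([0.445, -0.21, 0.091], 0.29)]
wrist tumbler1 [([0.635, 0.068, -0.003], 0.83), ([0.485, 0.127, 0.078], 0.76)]
wrist tumbler1_mouth []
wrist peg1 [([0.45, 0.008, 0.089], 0.77), ([0.429, 0.425, 0.004], 0.72), ([0.439, -0.105, 0.091], 0.64)]
wrist strainer [([0.535, 0.42, 0.005], 0.71)]
wrist stopper [([0.429, 0.424, 0.004], 0.7)]
```

View pics/side11.png

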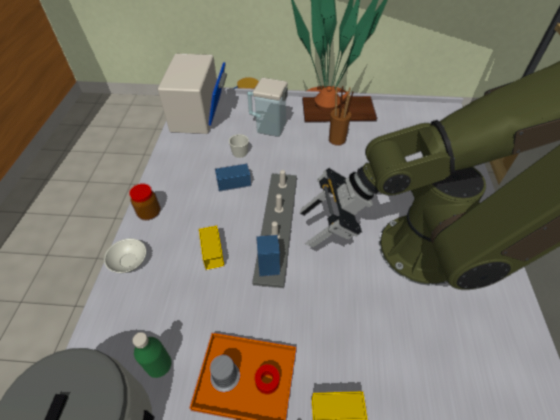

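```bash
python3 - <<'E'
from plan import *
c=plan([.48,-.10,.32],0.1,0,10)
print(np.round(ik(*c).x,2))
c=plan([.6446,-.2208,.15],.31,-50,10,c)
print(np.round(ik(*c).x,2))
E
```

```text
from [0.3635 0.102  0.192 ] to [ 0.48   -0.1     0.3012]
[[13, 22, -3], [-0.003, -0.07, 0.007]]
[[13, 22, -4], [-0.003, -0.07, 0.007]]
[[13, 22, -5], [-0.003, -0.07, 0.007]]
[[13, 22, -6], [-0.003, -0.07, 0.007]]
[[12, 22, -7], [-0.003, -0.07, 0.007]]
[[12, 22, -7], [-0.003, -0.07, 0.007]]
[[12, 21, -8], [-0.003, -0.07, 0.007]]
[[11, 21, -9], [-0.003, -0.07, 0.007]]
[[11, 21, -10], [-0.003, -0.07, 0.007]]
[[10, 21, -10], [-0.003, -0.07, 0.007]]
[-0.28  0.11  1.53 -0.    1.5   1.19]
from [ 0.48   -0.1     0.3012] to [ 0.6309 -0.2252  0.1379]
[[14, 14, 16], [-0.009, -0.087, -0.02]]
[[15, 14, 15], [-0.009, -0.087, -0.02]]
[[16, 14, 14], [-0.009, -0.087, -0.02]]
[[17, 14, 13], [-0.009, -0.087, -0.02]]
[[17, 15, 11], [-0.009, -0.087, -0.02]]
[[18, 15, 10], [-0.009, -0.087, -0.02]]
[[19, 15, 8], [-0.009, -0.087, -0.02]]
[[19, 16, 7], [-0.009, -0.087, -0.02]]
[[19, 16, 5], [-0.009, -0.087, -0.02]]
[[19, 16, 4], [-0.009, -0.087, -0.02]]
[-0.24  1.21  0.39 -0.54  2.25  0.84]
```

Request:
{"op": "carry_out", "data": {"commands": [[0,[5,22,-20],[-0.003,-0.07,0.007]],[0,[13,22,-4],[-0.003,-0.07,0.007]],[0,[13,22,-5],[-0.003,-0.07,0.007]],[0,[13,22,-6],[-0.003,-0.07,0.007]],[0,[12,22,-7],[-0.003,-0.07,0.007]],[0,[12,22,-7],[-0.003,-0.07,0.007]],[0,[12,21,-8],[-0.003,-0.07,0.007]],[0,[11,21,-9],[-0.003,-0.07,0.007]],[0,[11,21,-10],[-0.003,-0.07,0.007]],[0,[10,21,-10],[-0.003,-0.07,0.007]]]}}

```text
time_s: 30.55
ee_pos: [0.4641, -0.1033, 0.3101]
eef_rot: [3.136, 0.002, 0.101]
force: [-0.7, 0.2, 0.3]
grip_width: 0.0939
grip_force: 0.0
```

Request:
{"op": "carry_out", "data": {"commands": [[0,[14,14,16],[-0.009,-0.087,-0.02]],[0,[15,14,15],[-0.009,-0.087,-0.02]],[0,[16,14,14],[-0.009,-0.087,-0.02]],[0,[17,14,13],[-0.009,-0.087,-0.02]],[0,[17,15,11],[-0.009,-0.087,-0.02]],[0,[18,15,10],[-0.009,-0.087,-0.02]],[0,[19,15,8],[-0.009,-0.087,-0.02]],[0,[19,16,7],[-0.009,-0.087,-0.02]],[0,[19,16,5],[-0.009,-0.087,-0.02]],[0,[19,16,4],[-0.009,-0.087,-0.02]]]}}

```text
time_s: 31.8
ee_pos: [0.616, -0.228, 0.1479]
eef_rot: [3.139, 0.877, 0.312]
force: [0.8, -0.4, 0.3]
grip_width: 0.094
grip_force: 0.0
```

Request:
{"op": "carry_out", "data": {"commands": [[0,[0,0,0],[0,0,0]],[0,[0,0,0],[0,0,0]]]}}

```text
time_s: 32.05
ee_pos: [0.6157, -0.2276, 0.1497]
eef_rot: [3.136, 0.871, 0.31]
force: [-1.3, 0.1, 0.3]
grip_width: 0.0945
grip_force: 0.0
```

```bash
python3 - <<'E'
from plan import *
for c in('side','top','wrist'):
    d=snap(c,c+'12.png')
    for t in ['tumbler1','tumbler1_mouth','teacup']:
        print(c,t,[(np.round(r['at'],3).tolist(),round(r['score'],2)) for r in ctrl.place_of(t,c)])
o=ctrl.get_obs();print(o['ee_pos'],o['eef_rot'],o['qpos'],o['time_s'])
c=plan([.6446,-.2208,.032],.31,-50,5)
E
```

```text
side tumbler1 [([0.635, 0.064, -0.002], 0.92), ([0.617, -0.231, 0.002], 0.72), ([0.486, 0.119, 0.083], 0.67), ([0.27, 0.48, -0.001], 0.66)]
side tumbler1_mouth [([0.562, -0.245, 0.029], 0.58), ([0.451, 0.01, 0.092], 0.44)]
side teacup [([0.62, -0.394, 0.002], 0.7)]
top tumbler1 [([0.615, -0.232, 0.002], 0.81), ([0.266, 0.477, 0.003], 0.79), ([0.631, 0.064, -0.001], 0.69)]
top tumbler1_mouth [([0.563, -0.245, 0.028], 0.56)]
top teacup [([0.621, -0.389, 0.003], 0.98)]
wrist tumbler1 [([0.614, -0.229, -0.0], 0.96)]
wrist tumbler1_mouth []
wrist teacup [([0.62, -0.394, -0.005], 0.56)]
[ 0.61562529 -0.22767198  0.14875123] [3.13813537 0.87400068 0.31158469] [-0.24223351  1.13978537  0.5097948  -0.53154578  2.21170016  0.85436859] 32.65
from [ 0.6156 -0.2277  0.1488] to [ 0.6309 -0.2252  0.0199]
[[22, 0, 14], [0.001, 0.0, 0.0]]
[[22, 0, 14], [0.001, 0.0, 0.0]]
[[22, 0, 14], [0.001, 0.0, 0.0]]
[[22, 0, 14], [0.001, 0.0, 0.0]]
[[22, 0, 14], [0.001, 0.0, 0.0]]
```

Request:
{"op": "carry_out", "data": {"commands": [[0,[22,0,14],[0,0,0]],[0,[22,0,14],[0,0,0]],[0,[22,0,14],[0,0,0]],[0,[22,0,14],[0,0,0]],[0,[22,0,14],[0,0,0]],[0,[0,0,0],[0,0,0]],[0,[0,0,0],[0,0,0]]]}}

```text
time_s: 33.52
ee_pos: [0.6318, -0.2227, 0.0194]
eef_rot: [3.138, 0.874, 0.311]
force: [0.2, 0.3, 0.2]
grip_width: 0.0939
grip_force: 0.0
```

Request:
{"op": "carry_out", "data": {"commands": [[1,[0,0,0],[0,0,0]],[1,[0,0,0],[0,0,0]],[1,[0,0,0],[0,0,0]],[1,[0,0,0],[0,0,0]],[1,[0,0,0],[0,0,0]],[1,[-15,0,-13],[0,0,0]],[1,[-23,0,-19],[0,0,0]],[1,[-23,0,-19],[0,0,0]],[1,[-23,0,-19],[0,0,0]],[1,[0,0,0],[0,0,0]]], "squeeze": 40}}

```text
time_s: 34.78
ee_pos: [0.6324, -0.2227, 0.133]
eef_rot: [3.133, 0.869, 0.307]
force: [0.6, -0.2, -2.8]
grip_width: 0.058
grip_force: 39.8
```

```bash
python3 - <<'E'
from plan import *
c=plan([.53,-.24,.27],-.1,-5,9)
print(np.round(ik(*c).x,2))
c=plan([.444,-.213,.26],-.522,40,10,c)
print(np.round(ik(*c).x,2))
E
```

```text
from [ 0.6324 -0.2227  0.133 ] to [ 0.5284 -0.2398  0.2513]
[[-18, -2, 0], [0.022, 0.085, 0.042]]
[[-18, -1, -1], [0.022, 0.085, 0.042]]
[[-17, 0, -3], [0.022, 0.085, 0.042]]
[[-17, 0, -4], [0.022, 0.085, 0.042]]
[[-17, 1, -6], [0.022, 0.085, 0.042]]
[[-16, 2, -7], [0.022, 0.085, 0.042]]
[[-15, 2, -8], [0.022, 0.085, 0.042]]
[[-15, 2, -10], [0.022, 0.085, 0.042]]
[[-14, 3, -11], [0.022, 0.085, 0.042]]
[-0.47  0.39  1.3  -0.03  1.54  1.2 ]
from [ 0.5284 -0.2398  0.2513] to [ 0.4545 -0.219   0.2456]
[[-7, -1, 1], [-0.013, 0.077, 0.041]]
[[-8, -1, 1], [-0.013, 0.077, 0.041]]
[[-8, -1, 0], [-0.013, 0.077, 0.041]]
[[-8, 0, -1], [-0.013, 0.077, 0.041]]
[[-8, 0, -1], [-0.013, 0.077, 0.041]]
[[-7, 0, -2], [-0.013, 0.077, 0.041]]
[[-7, 1, -2], [-0.013, 0.077, 0.041]]
[[-7, 1, -3], [-0.013, 0.077, 0.041]]
[[-7, 1, -3], [-0.013, 0.077, 0.041]]
[[-6, 2, -4], [-0.013, 0.077, 0.041]]
[-0.52 -0.19  2.09 -0.    0.54  1.57]
```

Request:
{"op": "carry_out", "data": {"commands": [[1,[-18,-2,0],[0.022,0.085,0.042]],[1,[-18,-1,-1],[0.022,0.085,0.042]],[1,[-17,0,-3],[0.022,0.085,0.042]],[1,[-17,0,-4],[0.022,0.085,0.042]],[1,[-17,1,-6],[0.022,0.085,0.042]],[1,[-16,2,-7],[0.022,0.085,0.042]],[1,[-15,2,-8],[0.022,0.085,0.042]],[1,[-15,2,-10],[0.022,0.085,0.042]],[1,[-14,3,-11],[0.022,0.085,0.042]]]}}

```text
time_s: 35.9
ee_pos: [0.5272, -0.2393, 0.2492]
eef_rot: [3.139, 0.094, -0.104]
force: [1.1, 0.4, -2.3]
grip_width: 0.0581
grip_force: 39.8
```

Request:
{"op": "carry_out", "data": {"commands": [[1,[-7,-1,1],[-0.013,0.077,0.041]],[1,[-8,-1,1],[-0.013,0.077,0.041]],[1,[-8,-1,0],[-0.013,0.077,0.041]],[1,[-8,0,-1],[-0.013,0.077,0.041]],[1,[-8,0,-1],[-0.013,0.077,0.041]],[1,[-7,0,-2],[-0.013,0.077,0.041]],[1,[-7,1,-2],[-0.013,0.077,0.041]],[1,[-7,1,-3],[-0.013,0.077,0.041]],[1,[-7,1,-3],[-0.013,0.077,0.041]],[1,[-6,2,-4],[-0.013,0.077,0.041]]]}}

```text
time_s: 37.15
ee_pos: [0.453, -0.2193, 0.2438]
eef_rot: [3.132, -0.689, -0.517]
force: [-0.0, 0.6, -1.8]
grip_width: 0.0579
grip_force: 39.8
```

Request:
{"op": "carry_out", "data": {"commands": [[1,[0,0,0],[0,0,0]],[1,[0,0,0],[0,0,0]]]}}

```text
time_s: 37.4
ee_pos: [0.4541, -0.2198, 0.2448]
eef_rot: [3.131, -0.686, -0.514]
force: [-0.0, -0.7, -1.8]
grip_width: 0.058
grip_force: 39.8
```

```bash
python3 - <<'E'
from plan import *
o=ctrl.get_obs();print(o['ee_pos'],o['eef_rot'],o['qpos'],o['force'])
for c in('side','top'):
    d=snap(c,c+'13.png')
    for t in ['tumbler1','peg1']:
        print(c,t,[(np.round(r['at'],3).tolist(),round(r['score'],2)) for r in ctrl.place_of(t,c)])
c=plan([.444,-.213,.21],-.522,40,3)
c=plan([.444,-.213,.135],-.522,40,4,c)
E
```

```text
[ 0.45406449 -0.21980173  0.24477649] [ 3.13055126 -0.68644451 -0.51365154] [-0.51949755 -0.18542302  2.0870121  -0.0139548   0.55356106  1.57814526] [-0.04552431 -0.74275734 -1.84056706]
side tumbler1 [([0.267, 0.479, -0.003], 0.79), ([0.631, 0.067, 0.006], 0.74), ([0.483, 0.124, 0.08], 0.58)]
side peg1 [([0.451, 0.008, 0.091], 0.83), ([0.456, 0.118, 0.088], 0.83), ([0.445, -0.094, 0.09], 0.7), ([0.443, -0.211, 0.086], 0.69)]
top tumbler1 [([0.468, -0.23, 0.229], 0.82), ([0.265, 0.478, 0.001], 0.77), ([0.489, 0.121, 0.082], 0.76), ([0.632, 0.062, 0.001], 0.63)]
top peg1 [([0.455, 0.117, 0.089], 0.96), ([0.448, 0.01, 0.092], 0.73), ([0.446, -0.102, 0.095], 0.56)]
from [ 0.454  -0.2198  0.2445] to [ 0.4545 -0.219   0.1956]
[[-10, 0, 13], [0.002, 0.004, 0.002]]
[[-10, 0, 13], [0.002, 0.004, 0.002]]
[[-10, 0, 13], [0.002, 0.004, 0.002]]
from [ 0.4545 -0.219   0.1956] to [ 0.4545 -0.219   0.1206]
[[-12, 0, 14], [0.0, 0.0, 0.0]]
[[-12, 0, 14], [0.0, 0.0, 0.0]]
[[-12, 0, 14], [0.0, 0.0, 0.0]]
[[-12, 0, 14], [0.0, 0.0, 0.0]]
```

View pics/side13.png

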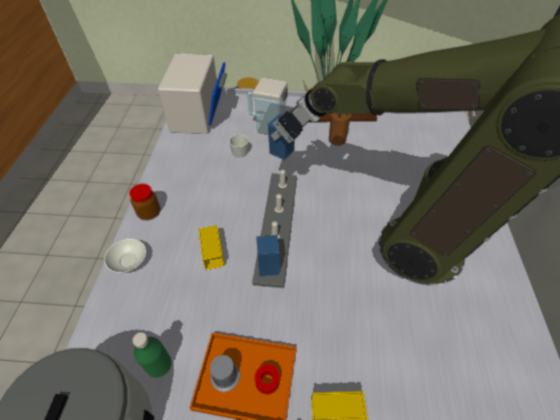

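Request:
{"op": "carry_out", "data": {"commands": [[1,[-10,0,13],[0.002,0.004,0.002]],[1,[-10,0,13],[0.002,0.004,0.002]],[1,[-10,0,13],[0.002,0.004,0.002]],[1,[-12,0,14],[0,0,0]],[1,[-12,0,14],[0,0,0]],[1,[-12,0,14],[0,0,0]],[1,[-12,0,14],[0,0,0]],[1,[0,0,0],[0,0,0]]]}}

```text
time_s: 38.7
ee_pos: [0.4543, -0.2202, 0.1205]
eef_rot: [-3.141, -0.697, -0.522]
force: [-0.5, -0.6, -2.1]
grip_width: 0.058
grip_force: 39.8
```

```bash
python3 - <<'E'
from plan import *
o=ctrl.get_obs();print(o['ee_pos'],o['eef_rot'],o['qpos'],o['force'])
c=plan([.444,-.213,.1125],-.522,40,3)
E
```

```text
[ 0.45428151 -0.22022597  0.12047125] [-3.14134461 -0.69704402 -0.52218332] [-0.5250955   0.02713768  2.23639091  0.01176121  0.18103493  1.5569944 ] [-0.53563471 -0.62077178 -2.12469415]
from [ 0.4543 -0.2202  0.1205] to [ 0.4545 -0.219   0.0981]
[[-5, 0, 6], [-0.0, 0.0, -0.0]]
[[-5, 0, 6], [-0.0, 0.0, -0.0]]
[[-5, 0, 6], [-0.0, 0.0, -0.0]]
```

Request:
{"op": "carry_out", "data": {"commands": [[1,[-5,0,6],[0,0,0]],[1,[-5,0,6],[0,0,0]],[1,[-3,0,4],[0,0,0]],[1,[-1,0,2],[0,0,0]],[1,[0,0,0],[0,0,0]],[1,[0,0,0],[0,0,0]]]}}

```text
time_s: 39.45
ee_pos: [0.4563, -0.2218, 0.1002]
eef_rot: [3.142, -0.703, -0.523]
force: [-3.4, -4.7, 5.4]
grip_width: 0.0581
grip_force: 40.0
```

Request:
{"op": "carry_out", "data": {"commands": [[0.15,[0,0,0],[0,0,0]],[0.1,[0,0,0],[0,0,0]],[0.1,[0,0,0],[0,0,0]],[0.1,[0,0,0],[0,0,0]],[0,[0,0,-15],[0,0,0]],[0,[0,0,-30],[0,0,0]],[0,[0,0,-35],[0,0,0]],[0,[0,0,-35],[0,0,0]],[0,[-20,0,-25],[0,0,0]],[0,[0,0,0],[0,0,0]]]}}

```text
time_s: 40.7
ee_pos: [0.3635, -0.1679, 0.194]
eef_rot: [-3.141, -0.703, -0.522]
force: [0.6, -0.2, -0.5]
grip_width: 0.0938
grip_force: 0.0
```

```bash
python3 - <<'E'
from plan import *
for c in('side','top','wrist'):
    d=snap(c,c+'14.png')
    for t in ['tumbler1','strainer','stopper','teacup','jug']:
        print(c,t,[(np.round(r['at'],3).tolist(),round(r['score'],2)) for r in ctrl.place_of(t,c)])
E
```

```text
side tumbler1 [([0.486, 0.121, 0.082], 0.91), ([0.636, 0.064, -0.0], 0.79), ([0.265, 0.48, -0.001], 0.61), ([0.47, -0.229, 0.084], 0.6)]
side strainer [([0.536, 0.419, 0.006], 0.94)]
side stopper [([0.43, 0.426, 0.007], 0.95)]
side teacup [([0.62, -0.389, 0.0], 0.7)]
side jug [([0.516, -0.55, -0.0], 0.71)]
top tumbler1 [([0.488, 0.124, 0.08], 0.96), ([0.47, -0.228, 0.083], 0.94), ([0.266, 0.474, -0.001], 0.91)]
top strainer [([0.532, 0.422, 0.005], 0.67)]
top stopper [([0.428, 0.429, 0.006], 0.75)]
top teacup [([0.621, -0.391, 0.002], 0.84), ([0.488, 0.124, 0.082], 0.26)]
top jug [([0.512, -0.55, -0.004], 0.74), ([0.483, 0.423, -0.001], 0.56), ([0.621, -0.393, 0.003], 0.55)]
wrist tumbler1 [([0.47, -0.23, 0.082], 0.95), ([0.634, 0.068, -0.003], 0.63)]
wrist strainer []
wrist stopper []
wrist teacup [([0.62, -0.395, -0.004], 0.66)]
wrist jug [([0.509, -0.546, 0.003], 0.77)]
```

View pics/side14.png

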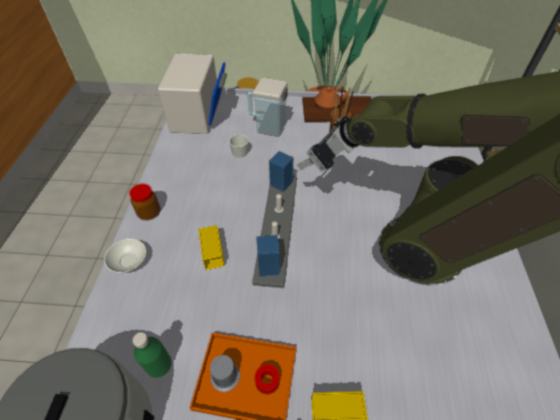

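View pics/wrist14.png

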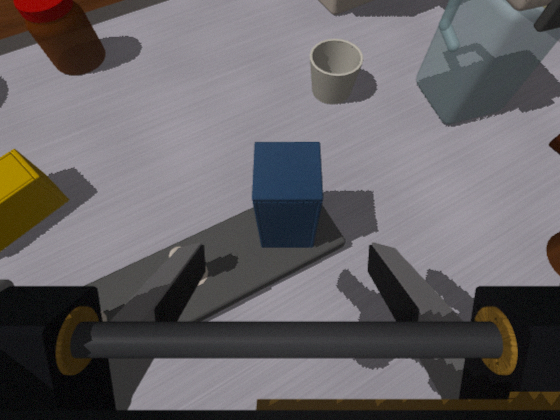

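The side view shows both blue tumblers standing upright on the end pegs, at about (281,170) and (268,255). The strainer and stopper are in the tray at about (223,372) and (267,378). The wrist view shows the second tumbler (285,195) sitting flat on the deck, clear of the fingers.

```bash
python3 -c "
from station import ctrl
print(ctrl.hand_in())"
```

```text
the job is handed in; nothing more can be done
None
```

I handed the job in at about 41 s; no verdict came back. The last camera check showed the strainer and stopper in the orange tray, the only two blue tumblers present upside down on pegs 1 and 4 with rims down on the deck, and the teacup and jug where they started.

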